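# Pull the scraper head off the chocolate-curl shaver

### The arm

A 7-joint arm with a two-finger parallel gripper is mounted at the origin on the work surface. World frame = base frame: x ahead of the robot, y to its left, z up, the work surface at z = 0. Lengths are in m, angles in rad, forces in N, time in s.
With the tool pointing down it reaches from about 0.425 to 0.925 m from the base axis. Payload 6.8 kg.
Tool frame: the origin (TCP) lies between the finger pads; the fingertips stand 25 mm ahead of it and the grasp point (between the pads) lies 6 mm ahead of it (env.nose_length is the distance from the TCP to the fingertips, in m); z points along the fingers, y is the direction in which the jaws open and shut (so a half turn about z gives the same grasp; the last joint's range is limited). The gripper opens to 85 mm and grips with 20 to 120 N. Pads are 22 mm wide; open, the fingers measure 114 mm over their backs; the gripper's body (76 mm by 85 mm) begins 54 mm behind the grasp point. The pads swing forward as they close: fully open they stand 13 mm farther back than shut.
Start: joints at [-1.296, 0.477, 0.022, 1.555, -0.011, 1.109, -0.083], TCP at [0.252, 0.626, 0.256] pointing down, gripper open.
Joint ranges: [-2.96, 2.96], [-0.34, 2.1], [-1.41, 1.46], [0.24, 2.44], [-1.37, 4.51], [0.17, 1.92], [-2.96, 2.96]. Speed limits (rad/s): [2.39, 2.39, 3.14, 3.14, 3.14, 3.14, 3.14].

### API

Orientations are given as a unit quaternion [x, y, z, w].
In Python, from plant import env gives the robot as it stands. The module is installed in compiled form; this text tells all that it offers.
- The arm moves only by the tool servo_tool, never from a script. Its argument "rows" is one flat list of numbers, 7 for each row, row after row: the shift along the tool's x, y, z in mm, then the turn, a rotation vector about the tool's x, y, z in degrees, then the finger opening in mm, from 0 to 85.4. In form: [tx, ty, tz, wx, wy, wz, fingers, tx, ty, tz, wx, wy, wz, fingers, ...]. A call has 1 to 10 rows; each row is the pose to reach, as a shift and turn from the pose commanded when the call began, along the tool's axes at that moment; what a row does not reach only later rows make up. A row lasts 1/8 s, in which the tool goes at most 62.5 mm and 10.7 degrees, less where a joint would pass 70% of its speed; a pose out of reach is approached as far as the arm can. A call with a gripper value outside its range is refused whole. The fingers move at their own pace and stop on an object; "squeeze" is the grip in N (left out, the last holds). Time passes only in rows, so rows that repeat a pose let the fingers close. It gives the time, the measured TCP pose, the force and the opening at its end, in the units of the state.
- env.get_obs(): the state, without advancing time (a new reading comes with each control period).
- env.grab_frame(name): name is "side" or "top"; returns the picture (384x512x3 uint8, red, green, blue); there is no depth.
- env.calibration(name): a dict with "fx", "fy", "cx", "cy" (pixels), "rvec" (rotation vector, rad) and "tvec" (3), from world to camera coordinates, as OpenCV has them. Camera axes: x right, y down, z forward; pixel columns grow to the right and rows downward; lengths in m; the calibration is good to about 2 mm. A picture is of the moment at which its call begins. calibration takes no time and is no camera call.
- env.close_job(): hands the job in, once; it reports no verdict.
The state is a dict: "time": time; "q": joint angles; "joint_velocities": joint speeds; "joint_efforts": joint torques, N m; "tool_pos": TCP position; "tcp_rot": TCP orientation; "ft_force": force on the tool from outside, world axes, zero at the start; "ft_torque": the same for the moment, N m; "width": finger opening in m.
Only numpy, scipy, OpenCV 4.12 (cv2) and the standard library are available. Lean on these libraries where they do the work, as an engineer would, in place of code of your own. Each camera call takes 0.05 s, during which the arm holds its last target. There are 200 camera calls.

### The job

The scraper head of the chocolate-curl shaver is jammed tight on its spindle: twist it back and forth while easing it upward until it comes off, with no jerk and without lifting the marble board off the counter or shoving it about. Then set the head down upright on the floor of the steel wash tray (do not drop it in), and leave the other things where they are.

Things in the scene. Friction and masses are not known exactly. Their poses are not given: they have to be found in the camera images.
- head: Scraper head: upright round wooden grip, 36 mm diameter, 54 mm tall, 0.14 kg; thin steel blade (4 mm thick, top 14 mm above the head's underside) along its +x to 63 mm from the axis. Origin: centre of the underside; z up. Starts seated, underside on the chocolate wheel, 50 mm above the counter. Its blind bore holds the spindle's top 20 mm; free after 20 mm of rise.
- board: Round white marble board of the shaver, 190 mm diameter, 20 mm thick, loose on the counter, with a dark chocolate wheel (104 mm diameter, 30 mm thick) fixed on it and in the middle an upright 16 mm steel spindle, its round tip 70 mm above the underside; 1.7 kg in all. Origin: centre of the underside; z up.
- tray: Shallow open stainless wash tray, 240 mm along its x, 170 mm along its y, 26 mm tall, walls and floor 4 mm thick, fixed on the counter. Origin: centre of its underside; z up.
- cutter: Round thin steel pastry cutter, an upright ring 44 mm in diameter and 30 mm tall, standing in the tray near the tray's +x end (its centre 75 to 90 mm from the tray's middle). Origin: centre of its underside. To be left standing.
- praline: Square dark chocolate, 26 x 26 x 13 mm, lying on the marble board beside the chocolate wheel, its centre 73 to 77 mm from the spindle. Origin: centre of its underside. To be left on the board.
- jar: Glass jar with steel lid, 60 mm in diameter, 90 mm tall, bystander beyond the work. Origin: centre of its underside.
- bowl: Steel bowl, 110 mm across the rim, 50 mm tall, bystander beyond the work. Origin: centre of its underside.
- sign: Small blank black table sign, 75 mm wide, 60 mm tall, bystander beyond the work. Origin: centre of its underside.
- palette_knife: Palette knife, 260 mm long, lying flat at the robot's left, bystander. Origin: on its underside near the middle.
- tin: Round tin, 70 mm in diameter, 110 mm tall, bystander at the robot's right. Origin: centre of its underside.
- grip (a point): Centre of the head's grip, 38 mm above its underside, on its axis. Spring friction holds the head: a straight pull needs 19 to 29 N, which lifts the 17 N board. While it is being twisted (0.15 to 0.23 N m) it creeps up under a pull of a few N: start each twist before easing up, then about 3 mm of rise per radian, in small steps, pulling under about 12 N. It turns without stops.

How it is judged:
On the way:
1. the head is off the spindle, the board standing on the counter (z of head in the frame of board above 0.074 m and height (world z) of board below 0.004 m and angle between board's own z axis and vertical below 0.04 rad), for 0.1 s.
At the end, for the whole second after the job is handed in: The head stands upright (within 7 degrees) and still on the floor of the tray, released; the board stands flat on the counter within 40 mm of where it was; the cutter still stands within 40 mm of its place (x of head in the frame of tray between -0.11 and 0.11 m and y of head in the frame of tray between -0.075 and 0.075 m and z of head in the frame of tray below 0.009 m and angle between each of head, cutter's own z axis and vertical below 0.12 rad and linear speed of head below 0.02 m/s and height (world z) of board below 0.004 m and angle between board's own z axis and vertical below 0.04 rad and distance of each of board, cutter from where it was at the start of the episode below 0.04 m); the robot touches nothing.
It fails at once if the board is lifted more than 10 mm off the counter or tipped by more than 7 degrees (height (world z) of board above 0.01 m or angle between board's own z axis and vertical above 0.12 rad).
It fails at once if the board is shoved more than 40 mm (distance of board from where it was at the start of the episode above 0.04 m).
It fails at once if the head is let fall into the tray (faster than 0.6 m/s, out of the fingers) (horizontal distance between head and tray below 0.16 m and linear speed of head above 0.6 m/s and contact force between the fingers and head below 0.1 N).
It fails at once if another thing is moved by more than 40 mm, or the square chocolate is pushed off the board (distance of any of cutter, jar, bowl, sign, palette_knife, tin from where it was at the start of the episode above 0.04 m or horizontal distance between praline and board above 0.1 m).
It fails at once if the head is jerked off the spindle (faster than 0.2 m/s while still on it) (horizontal distance between head and board below 0.02 m and z of head in the frame of board between 0.052 and 0.069 m and linear speed of head above 0.2 m/s).
It also fails if it takes over 72 s, if anything falls off the work surface, if the arm or the gripper's body presses on something with over 40 N, if the wrist force passes 120 N, or if a joint passes its speed limit or range.

## Working session

There is one attempt and no reset: what is moved stays moved. The work goes in short steps, Python scripts to look and compute and a tool call to move; the robot and the scene stay as the last step left them, time stands still between calls to the robot, and variables do not carry over. Pictures are saved under pics/ and viewed, about 8 in all and at most 12, crops included, and the job is handed in when it is done.

Besides the shell and the picture viewer there is one more tool, called after "Request:" as name(argument=value, ...) on one line, values as JSON. servo_tool: Moves the arm, as the interface text tells. Its arguments: {"type":"object","properties":{"rows":{"type":"array","items":{"type":"number"}},"squeeze":{"type":"number"}},"required":["rows"]}

```bash
mkdir -p pics; cat > h.py <<'E'
from plant import env
import numpy as np, cv2
from scipy.spatial.transform import Rotation as R
def cam(n):
    c=env.calibration(n); K=np.array([[c['fx'],0,c['cx']],[0,c['fy'],c['cy']],[0,0,1.]])
    return K,np.array(c['rvec'],float).ravel(),np.array(c['tvec'],float).ravel()
def ray(n,u,v,z):
    K,r,t=cam(n); M=R.from_rotvec(r).as_matrix(); C=-M.T@t; d=M.T@np.linalg.inv(K)@[u,v,1]
    return C+d*(z-C[2])/d[2]
def proj(n,P):
    K,r,t=cam(n); return cv2.projectPoints(np.array(P,float).reshape(-1,3),r,t,K,None)[0].reshape(-1,2)
def snap(n,f,box=None,s=1):
    im=env.grab_frame(n)[:,:,::-1]; cv2.imwrite('pics/full_'+f,im)
    if box: im=im[box[1]:box[3],box[0]:box[2]]
    cv2.imwrite('pics/'+f,cv2.resize(im,None,fx=s,fy=s,interpolation=cv2.INTER_CUBIC))
E
python3 - <<'E'
from h import *
snap('top','t0.png',s=1.5); snap('side','s0.png',s=1.5)
o=env.get_obs(); print(o)
for n in('top','side'):
    K,r,t=cam(n); print(n,K[0,0],-R.from_rotvec(r).as_matrix().T@t)
E
```

```text
{'time': 0.1, 'q': array([-1.29610994,  0.47772503,  0.02233832,  1.55627955, -0.01152806,
        1.10930192, -0.08311076]), 'joint_velocities': array([ 0.00026125, -0.00208197,  0.00177175, -0.00160524,  0.00126259,
        0.0004266 ,  0.00109014]), 'joint_efforts': array([ 4.71425956e-03, -5.97762573e+01,  1.61384013e+00, -2.81957549e+01,
        1.28214262e-02,  5.01982140e-03, -1.40664116e-05]), 'tool_pos': array([0.25194063, 0.62572542, 0.25544856]), 'tcp_rot': array([ 1.90226111e-01,  9.81739985e-01, -7.85786050e-04, -1.07698798e-04]), 'ft_force': array([ 0.07826966, -0.41065638,  0.28224405]), 'ft_torque': array([ 0.0163021 ,  0.0126944 , -0.01849173]), 'width': 0.08555308552167054}
top 368.37575758133886 [0.51447466 0.00619453 1.18312435]
side 457.4729523146246 [ 0.08913594 -1.15938445  0.93311516]
```

View pics/t0.png

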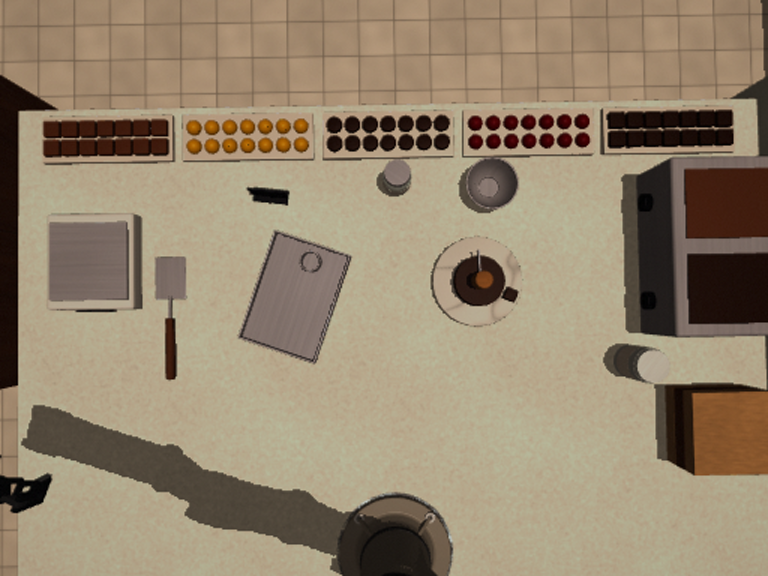

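View pics/s0.png

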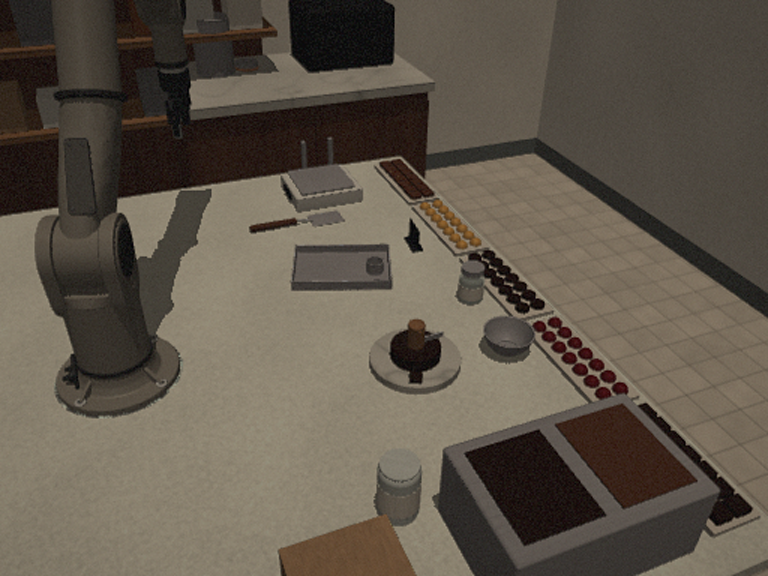

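The pictures show the head at about (484,280) in the 1.5x top view, with its blade pointing away from the robot (up). The praline is at (510,295), the tray centre at about (295,297), and the cutter at (311,262) near the far end of the tray. Next I'll measure these.

```bash
python3 - <<'E'
from h import *
im=cv2.imread('pics/full_t0.png'); 
c=im[150:222,280:352]; hsv=cv2.cvtColor(c,cv2.COLOR_BGR2HSV)
m=((hsv[...,0]<20)&(hsv[...,1]>110)&(hsv[...,2]>95)).astype(np.uint8)
n,l,s,ce=cv2.connectedComponentsWithStats(m)
for i in range(1,n):
    if s[i,4]>20: print(s[i],ce[i]+[280,150],ray('top',*(ce[i]+[280,150]),.104))
print('board',ray('top',477/1.5,281/1.5,.02),'praline',ray('top',510/1.5,295/1.5,.033),'blade tip',ray('top',478/1.5,250/1.5,.062))
t=np.array([ray('top',u/1.5,v/1.5,.026) for u,v in[(276,232),(350,256),(315,361),(240,337)]]);print(t,t.mean(0))
print([np.linalg.norm(t[i]-t[i-1]) for i in range(4)])
print('cutter',ray('top',311/1.5,262/1.5,.03))
a=cv2.resize(c,None,fx=7,fy=7,interpolation=cv2.INTER_CUBIC); cv2.imwrite('pics/c0.png',a)
E
```

```text
[38 31 11 11 95] [322.57894737 185.91578947] [ 0.56724117 -0.18151303  0.104     ]
board [ 0.56710801 -0.18156133  0.02      ] praline [ 0.53620346 -0.24751769  0.033     ] blade tip [ 0.62826942 -0.17815752  0.062     ]
[[0.67697929 0.23953721 0.026     ]
 [0.62381847 0.08477862 0.026     ]
 [0.40536423 0.1610991  0.026     ]
 [0.45799173 0.31723014 0.026     ]] [0.54103843 0.20066127 0.026     ]
[np.float64(0.23236123542587162), np.float64(0.16363463180850205), np.float64(0.23140240065687923), np.float64(0.16476211871578195)]
cutter [0.61223828 0.16623795 0.03      ]
```

View pics/c0.png

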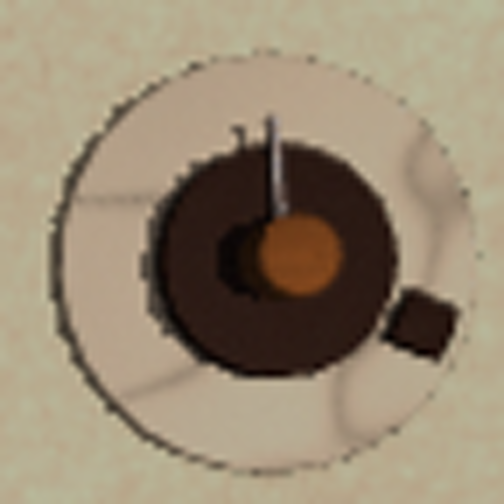

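Head at (0.567, -0.1815), which agrees with the board centre. Tray centre (0.541, 0.201), and the tray and cutter sizes check out. I'll place the head 30 mm from the tray middle, away from the cutter: (0.513, 0.211).

```bash
cat >> h.py <<'E'
def plan(p):
    o=env.get_obs(); Rm=R.from_quat(o['tcp_rot'])
    print('t',o['time'],'pos',o['tool_pos'].round(4),'q',o['q'].round(3),'F',o['ft_force'].round(1),'T',o['ft_torque'].round(2),'w',round(o['width'],4))
    print('toolx',Rm.apply([1,0,0]).round(3),'tilt deg',np.degrees(np.arccos(-Rm.apply([0,0,1])[2])).round(2))
    print('shift mm',(1000*Rm.inv().apply(np.array(p)-o['tool_pos'])).round(1))
E
python3 -c "
from h import *
plan([.567,-.1815,.255])"
```

```text
t 0.1 pos [0.2519 0.6257 0.2554] q [-1.296  0.478  0.022  1.556 -0.012  1.109 -0.083] F [ 0.1 -0.4  0.3] T [ 0.02  0.01 -0.02] w 0.0856
toolx [-0.928  0.374 -0.   ] tilt deg 0.09
shift mm [-593.8 -631.1    1.5]
```

Request:
servo_tool(rows=[-300,-316,0,0,0,0,85,-300,-316,0,0,0,0,85,-300,-316,0,0,0,0,85,-300,-316,0,0,0,0,85,-300,-316,0,0,0,0,85,-300,-316,0,0,0,0,85,-300,-316,0,0,0,0,85,-300,-316,0,0,0,0,85])

```text
time: 1.1
tool_pos: [0.4138, 0.2159, 0.2562]
tcp_rot: [0.195, 0.981, -0.001, 0.0]
ft_force: [0.3, 0.6, -0.1]
width: 0.0848
```

```bash
python3 -c "
from h import *
plan([.567,-.1815,.255])"
```

```text
t 1.1 pos [0.4138 0.2159 0.2562] q [-0.797  0.128  0.2    2.046 -0.029  0.971  0.596] F [ 0.3  0.6 -0.1] T [ 0.08 -0.01 -0.01] w 0.0848
toolx [-0.924  0.382 -0.   ] tilt deg 0.08
shift mm [-293.3 -308.9    1.7]
```

Request:
servo_tool(rows=[-293,-309,0,0,0,30,85,-293,-309,0,0,0,30,85,-293,-309,0,0,0,30,85,-293,-309,0,0,0,30,85,-293,-309,0,0,0,30,85,-293,-309,0,0,0,30,85,-293,-309,0,0,0,30,85,-293,-309,0,0,0,30,85])

```text
time: 2.1
tool_pos: [0.5691, -0.1788, 0.2559]
tcp_rot: [0.44, 0.898, -0.001, 0.0]
ft_force: [-0.1, 0.7, -0.1]
width: 0.0852
```

```bash
python3 -c "
from h import *
plan([.567,-.1815,.255])"
```

```text
t 2.1 pos [ 0.5691 -0.1788  0.2559] q [-0.197  0.378  0.516  1.778 -0.21   1.041  1.054] F [-0.1  0.7 -0.1] T [0.06 0.05 0.  ] w 0.0852
toolx [-0.612  0.791 -0.002] tilt deg 0.14
shift mm [-0.8 -3.3  0.9]
```

Request:
servo_tool(rows=[0,-3,0,0,0,-94,85,0,-3,0,0,0,-94,85,0,-3,0,0,0,-94,85,0,-3,0,0,0,-94,85,0,-3,0,0,0,-94,85,0,-3,0,0,0,-94,85,0,-3,0,0,0,-94,85,0,-3,0,0,0,-94,85,0,-3,0,0,0,-94,85,0,-3,0,0,0,-94,85])

```text
time: 3.35
tool_pos: [0.5665, -0.175, 0.256]
tcp_rot: [-0.359, 0.933, 0.001, -0.0]
ft_force: [0.2, -0.6, 0.1]
width: 0.0851
```

```bash
python3 -c "
from h import *
plan([.567,-.1815,.15]);snap('side','s1.png',(200,120,360,270),4);print(proj('side',[[.567,-.1815,.104]]))"
```

```text
t 3.35 pos [ 0.5665 -0.175   0.256 ] q [ 0.057  0.344  0.176  1.768 -0.07   1.036  2.564] F [ 0.2 -0.6  0.1] T [-0.    0.01  0.04] w 0.0851
toolx [-0.742 -0.671 -0.   ] tilt deg 0.07
shift mm [  4.   -5.3 106. ]
[[277.51694458 214.31961945]]
```

View pics/s1.png

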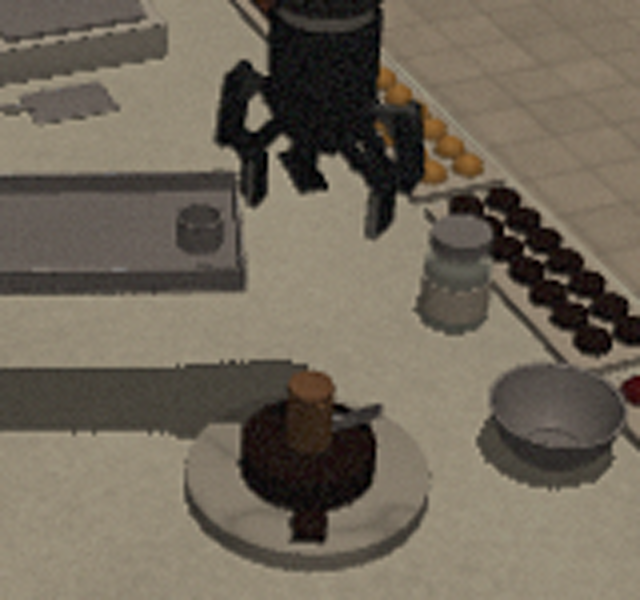

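The side view shows the open fingers above the shaver and the top of the head at about (277.4, 216.4), roughly 2 px below the prediction. I'll cross-check by triangulating from both cameras.

```bash
python3 -c "
from h import *
print(ray('side',277.4,216.4,.104))
Ps=[cam(n)[0]@np.c_[R.from_rotvec(cam(n)[1]).as_matrix(),cam(n)[2]] for n in('top','side')]
X=cv2.triangulatePoints(Ps[0],Ps[1],np.array([322.6,186.]),np.array([277.4,216.4]));print((X[:3]/X[3]).ravel())
im=cv2.imread('pics/full_s1.png')[190:250,255:310];h=cv2.cvtColor(im,cv2.COLOR_BGR2HSV)
for v in(75,95): 
  m=(h[...,0]<20)&(h[...,1]>90)&(h[...,2]>v);ys,xs=np.nonzero(m);print(v,xs.min()+255,xs.max()+255,ys.min()+190,ys.max()+190)
print(proj('side',[[.567,-.1815+.018,.104],[.567,-.1815-.018,.104],[.567,-.1815-.018,.05],[.567,-.1815-.095,0],[.567,-.1815+.095,0.02]]))
"
```

```text
[ 0.56251059 -0.19064604  0.104     ]
[ 0.56683273 -0.18258575  0.09703252]
75 272 283 213 221
95 273 282 213 218
[[275.0703152  210.92471515]
 [280.0129422  217.78302634]
 [279.20031544 231.91778144]
 [289.19357448 260.56843336]
 [264.42855493 218.2592515 ]]
```

Request:
servo_tool(rows=[4.7,-6,50,0,0,0,85,4.7,-6,100,0,0,0,85,4.7,-6,106,0,0,0,85,4.7,-6,106,0,0,0,85])

```text
time: 3.9
tool_pos: [0.5676, -0.1842, 0.1512]
tcp_rot: [-0.359, 0.933, -0.0, 0.0]
ft_force: [-0.2, -0.4, 0.0]
width: 0.0851
```

```bash
python3 -c "
from h import *
plan([.567,-.1825,.094])"
```

```text
t 3.9 pos [ 0.5676 -0.1842  0.1512] q [ 0.086  0.47   0.161  1.851 -0.099  0.828  2.601] F [-0.2 -0.4  0. ] T [-0.06 -0.04  0.02] w 0.0851
toolx [-0.743 -0.67  -0.   ] tilt deg 0.03
shift mm [-0.7  1.7 57.2]
```

Request:
servo_tool(rows=[-0.7,1.7,25,0,0,0,85,-0.7,1.7,45,0,0,0,85,-0.7,1.7,57,0,0,0,85,-0.7,1.7,57,0,0,0,85,-0.7,1.7,57,0,0,0,42,-0.7,1.7,57,0,0,0,42,-0.7,1.7,57,0,0,0,42,-0.7,1.7,57,0,0,0,42], squeeze=60)

```text
time: 4.9
tool_pos: [0.5664, -0.1828, 0.0935]
tcp_rot: [-0.359, 0.933, -0.0, 0.0]
ft_force: [-0.2, -0.6, -0.4]
width: 0.0425
```

```bash
python3 -c "
from h import *
plan([.567,-.1825,.094]);snap('side','s2.png',(230,165,330,275),5);snap('top','t2.png')"
```

```text
t 4.9 pos [ 0.5664 -0.1828  0.0935] q [ 0.097  0.548  0.145  1.886 -0.115  0.716  2.613] F [-0.2 -0.6 -0.4] T [ 0.03 -0.01  0.01] w 0.0425
toolx [-0.742 -0.67  -0.   ] tilt deg 0.01
shift mm [-0.7 -0.2 -0.5]
```

View pics/s2.png

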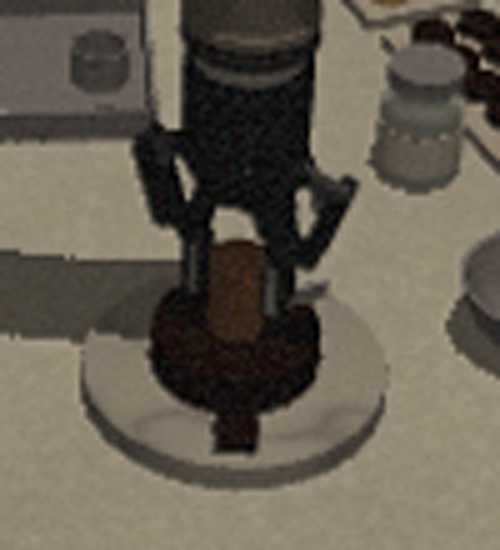

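The grip sits between the pads at about (237,290) in the crop, well centred, with no contact force yet. Closing.

Request:
servo_tool(rows=[0,0,0,0,0,0,30,0,0,0,0,0,0,30,0,0,0,0,0,0,30,0,0,0,0,0,0,30], squeeze=60)

```text
time: 5.5
tool_pos: [0.5665, -0.1831, 0.0936]
tcp_rot: [-0.359, 0.933, -0.0, 0.0]
ft_force: [-0.5, -1.1, 4.3]
width: 0.0345
```

```bash
python3 -c "
from h import *
plan([.567,-.1825,.094])"
```

```text
t 5.5 pos [ 0.5665 -0.1831  0.0936] q [ 0.098  0.548  0.145  1.886 -0.115  0.716  2.614] F [-0.5 -1.1  4.3] T [-0.18  0.14  0.09] w 0.0345
toolx [-0.742 -0.67  -0.   ] tilt deg 0.03
shift mm [-0.8  0.1 -0.4]
```

Request:
servo_tool(rows=[0,0,0,0,0,8,30,0,0,-0.2,0,0,16,30,0,0,-0.6,0,0,24,30,0,0,-1.0,0,0,32,30,0,0,-1.4,0,0,40,30,0,0,-1.8,0,0,48,30])

```text
time: 6.25
tool_pos: [0.5665, -0.1826, 0.0942]
tcp_rot: [0.054, 0.999, -0.0, 0.0]
ft_force: [3.2, -1.0, -8.3]
width: 0.0343
```

```bash
python3 -c "
from h import *
plan([.567,-.1825,.094]); snap('top','t3.png',(270,140,370,240),6)"
```

```text
t 6.25 pos [ 0.5665 -0.1826  0.0942] q [-0.068  0.57   0.366  1.897 -0.294  0.726  1.931] F [ 3.2 -1.  -8.3] T [-0.39 -0.65  0.15] w 0.0343
toolx [-0.994  0.107 -0.   ] tilt deg 0.03
shift mm [-0.5  0.2  0.2]
```

View pics/t3.png

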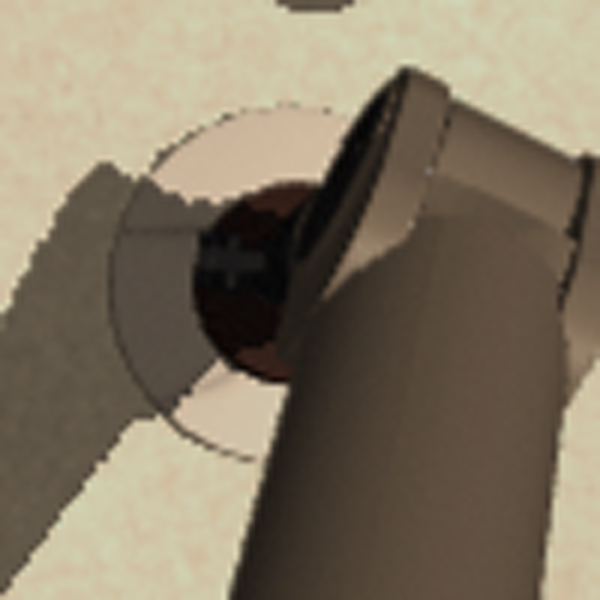

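The veins on the board haven't turned, so it is the head that is twisting. Pull is about 8 N; I'll carry on with the twist at a gentler rise.

Request:
servo_tool(rows=[0,0,0,0,0,9,30,0,0,-0.3,0,0,18,30,0,0,-0.7,0,0,27,30,0,0,-1.1,0,0,36,30,0,0,-1.5,0,0,45,30,0,0,-1.9,0,0,54,30,0,0,-2.3,0,0,63,30])

```text
time: 7.18
tool_pos: [0.5669, -0.1826, 0.0966]
tcp_rot: [0.567, 0.824, -0.0, 0.001]
ft_force: [5.5, -1.1, -9.4]
width: 0.0345
```

```bash
python3 -c "
from h import *
plan([.567,-.1825,.094]);snap('side','s4.png',(230,165,330,275),5)"
```

```text
t 7.175 pos [ 0.5669 -0.1826  0.0966] q [-0.272  0.636  0.656  1.909 -0.541  0.779  1.052] F [ 5.5 -1.1 -9.4] T [-0.43 -1.08  0.21] w 0.0345
toolx [-0.357  0.934 -0.001] tilt deg 0.07
shift mm [0.1 0.1 2.6]
```

View pics/s4.png

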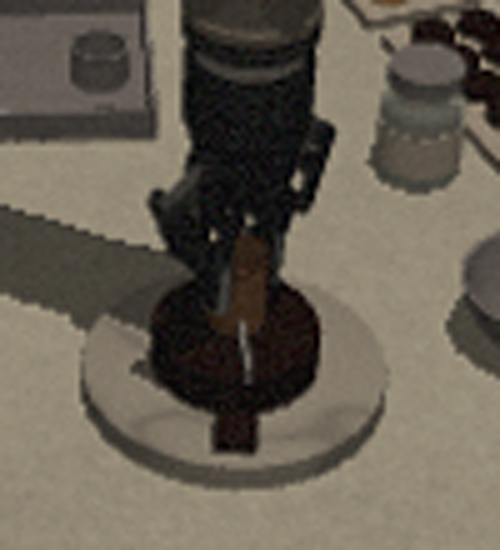

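The blade has turned toward the camera, to about (247,355), and the board is flat with the praline still in place. Twist-and-creep works, so I'll continue and trim the side force.

Request:
servo_tool(rows=[-0.2,0.4,0,0,0,9,30,-0.3,0.7,-0.3,0,0,18,30,-0.3,0.7,-0.8,0,0,27,30,-0.3,0.7,-1.3,0,0,36,30,-0.3,0.7,-1.8,0,0,45,30,-0.3,0.7,-2.3,0,0,54,30,-0.3,0.7,-2.7,0,0,63,30])

```text
time: 8.1
tool_pos: [0.5672, -0.1831, 0.0994]
tcp_rot: [0.913, 0.407, -0.0, 0.0]
ft_force: [3.9, -2.7, -9.0]
width: 0.0344
```

```bash
python3 -c "
from h import *
plan([.567,-.1825,.094])"
```

```text
t 8.1 pos [ 0.5672 -0.1831  0.0994] q [-0.44   0.755  0.935  1.916 -0.788  0.889  0.17 ] F [ 3.9 -2.7 -9. ] T [-0.78 -0.97  0.17] w 0.0344
toolx [ 0.669  0.743 -0.001] tilt deg 0.06
shift mm [ 0.3 -0.5  5.4]
```

Request:
servo_tool(rows=[0,0.2,0,0,0,-9,30,0,0.5,0,0,0,-18,30,0,0.5,-0.4,0,0,-27,30,0,0.5,-0.8,0,0,-36,30,0,0.5,-1.3,0,0,-45,30,0,0.5,-1.8,0,0,-54,30,0,0.5,-2.3,0,0,-63,30,0,0.5,-2.8,0,0,-72,30,0,0.5,-3.3,0,0,-81,30,0,0.5,-3.7,0,0,-90,30])

```text
time: 9.35
tool_pos: [0.5665, -0.1824, 0.1028]
tcp_rot: [0.353, 0.935, 0.0, -0.001]
ft_force: [-0.0, -0.2, -6.1]
width: 0.0344
```

```bash
python3 -c "
from h import *
plan([.567,-.1825,.094]);snap('side','s5.png',(230,165,330,275),5)"
```

```text
t 9.35 pos [ 0.5665 -0.1824  0.1028] q [-0.192  0.592  0.539  1.9   -0.426  0.768  1.434] F [-0.  -0.2 -6.1] T [-0.04 -0.24 -0.1 ] w 0.0344
toolx [-0.75   0.661  0.002] tilt deg 0.13
shift mm [-0.4  0.3  8.8]
```

View pics/s5.png

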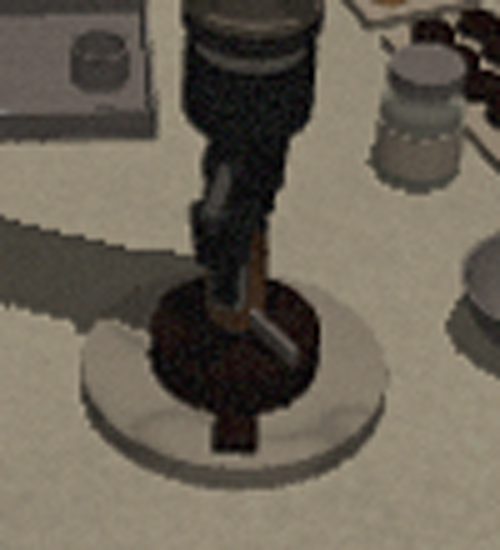

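The head is rising with the fingers: the blade root is at about (250,310), above where it was. The board hasn't moved. Rise so far is about 9.2 mm.

Request:
servo_tool(rows=[0,0,0,0,0,-9,30,0,0,-0.4,0,0,-18,30,0,0,-0.9,0,0,-27,30,0,0,-1.4,0,0,-36,30,0,0,-1.9,0,0,-45,30,0,0,-2.4,0,0,-54,30,0,0,-2.9,0,0,-63,30,0,0,-3.4,0,0,-72,30])

```text
time: 10.4
tool_pos: [0.5652, -0.1829, 0.1062]
tcp_rot: [-0.262, 0.965, 0.001, -0.002]
ft_force: [-1.7, 0.0, -2.6]
width: 0.0345
```

```bash
python3 -c "
from h import *
plan([.567,-.1825,.094])"
```

```text
t 10.4 pos [ 0.5652 -0.1829  0.1062] q [ 0.047  0.534  0.212  1.883 -0.159  0.746  2.449] F [-1.7  0.  -2.6] T [-0.03  0.63 -0.03] w 0.0345
toolx [-0.863 -0.506  0.004] tilt deg 0.28
shift mm [-1.8 -0.6 12.2]
```

Request:
servo_tool(rows=[-0.4,-0.2,0,0,0,9,30,-0.8,-0.5,-0.3,0,0,18,30,-0.8,-0.5,-0.8,0,0,27,30,-0.8,-0.5,-1.3,0,0,36,30,-0.8,-0.5,-1.8,0,0,45,30,-0.8,-0.5,-2.3,0,0,54,30,-0.8,-0.5,-2.8,0,0,63,30,-0.8,-0.5,-3.3,0,0,72,30,-0.8,-0.5,-3.8,0,0,81,30,-0.8,-0.5,-4.3,0,0,90,30])

```text
time: 11.65
tool_pos: [0.5678, -0.1828, 0.1112]
tcp_rot: [0.501, 0.865, 0.0, -0.001]
ft_force: [-0.7, -0.1, -1.7]
width: 0.0345
```

```bash
python3 -c "
from h import *
plan([.567,-.1825,.094])"
```

```text
t 11.65 pos [ 0.5678 -0.1828  0.1112] q [-0.253  0.604  0.629  1.897 -0.486  0.799  1.161] F [-0.7 -0.1 -1.7] T [ 0.01 -0.02  0.01] w 0.0345
toolx [-0.497  0.868  0.001] tilt deg 0.09
shift mm [ 0.6 -0.5 17.2]
```

Request:
servo_tool(rows=[0,0,0,0,0,9,30,0,0,-0.4,0,0,18,30,0,0,-0.9,0,0,27,30,0,0,-1.4,0,0,36,30,0,0,-1.9,0,0,45,30,0,0,-2.4,0,0,54,30,0,0,-3.0,0,0,63,30,0,0,-3.6,0,0,72,30,0,0,-4.2,0,0,72,30,0,0,-5,0,0,72,30])

```text
time: 12.9
tool_pos: [0.5681, -0.183, 0.1163]
tcp_rot: [0.913, 0.409, -0.0, -0.0]
ft_force: [0.1, -0.2, -2.0]
width: 0.0345
```

```bash
python3 -c "
from h import *
plan([.567,-.1825,.20]);snap('side','s6.png',(230,165,330,275),5)"
```

```text
t 12.9 pos [ 0.5681 -0.183   0.1163] q [-0.451  0.733  0.952  1.905 -0.759  0.915  0.152] F [ 0.1 -0.2 -2. ] T [ 0.06 -0.01 -0.02] w 0.0345
toolx [ 0.666  0.746 -0.   ] tilt deg 0.04
shift mm [ -0.4  -1.2 -83.7]
```

View pics/s6.png

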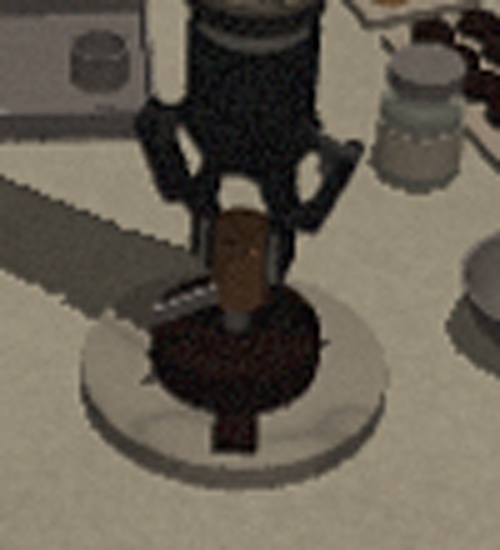

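The spindle is visible under the head at (237,320), and the load is only the head's weight. I'll lift slowly to clear, then higher.

Request:
servo_tool(rows=[0,0,-1.5,0,0,0,30,0,0,-3,0,0,0,30,0,0,-5,0,0,0,30,0,0,-7,0,0,0,30,0,0,-10,0,0,0,30,0,0,-20,0,0,0,30,0,0,-40,0,0,0,30,0,0,-65,0,0,0,30,0,0,-84,0,0,0,30,0,0,-84,0,0,0,30])

```text
time: 14.2
tool_pos: [0.5692, -0.1837, 0.2024]
tcp_rot: [0.913, 0.407, 0.001, 0.001]
ft_force: [-1.1, -0.2, -1.6]
width: 0.0344
```

```bash
python3 -c "
from h import *
plan([.513,.211,.20])
im=env.grab_frame('side');o=env.get_obs();p=o['tool_pos']
# look for lowest wooden point under gripper
print(proj('side',[p+[0,0,-.0436],p+[0,-.018,-.0436]]))
cv2.imwrite('pics/s7.png',cv2.resize(im[100:290,180:340,::-1],None,fx=3,fy=3))"
```

```text
t 14.2 pos [ 0.5692 -0.1837  0.2024] q [-0.527  0.639  1.069  1.848 -0.648  1.05   0.072] F [-1.1 -0.2 -1.6] T [0.05 0.   0.04] w 0.0344
toolx [0.668 0.744 0.002] tilt deg 0.19
shift mm [ 256.1 -305.6    2. ]
[[279.04505594 199.9248196 ]
 [281.6155079  203.32099909]]
```

View pics/s7.png

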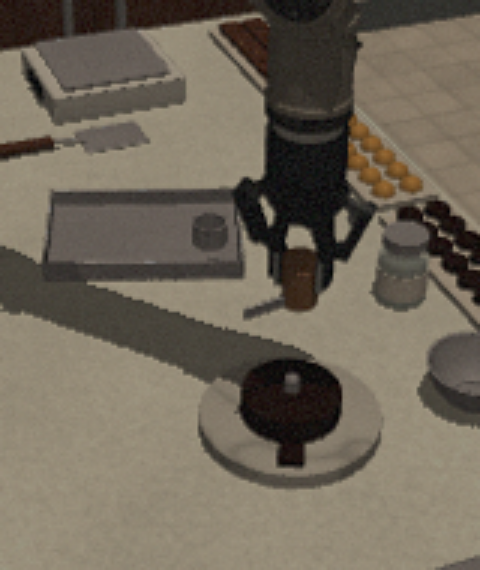

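The head is off and upright in the jaws, its bottom at (300,310) in the crop, as predicted. The bare spindle is visible and the board is undisturbed. Moving over the tray.

Request:
servo_tool(rows=[12,-14,0,0,0,0,30,38,-45,0,0,0,0,30,66,-78,0,0,0,0,30,94,-112,0,0,0,0,30,122,-146,0,0,0,0,30,150,-180,0,0,0,0,30,178,-213,0,0,0,0,30,206,-246,0,0,0,0,30,232,-277,0,0,0,0,30,250,-298,0,0,0,0,30])

```text
time: 15.5
tool_pos: [0.5126, 0.2042, 0.1994]
tcp_rot: [0.913, 0.408, -0.001, -0.0]
ft_force: [-0.2, -0.3, -0.7]
width: 0.0346
```

```bash
python3 -c "
from h import *
plan([.513,.211,.10])"
```

```text
t 15.5 pos [0.5126 0.2042 0.1994] q [-1.328  0.634  1.192  1.957 -0.692  1.041 -0.548] F [-0.2 -0.3 -0.7] T [-0.04 -0.04  0.01] w 0.0346
toolx [ 0.666  0.746 -0.002] tilt deg 0.1
shift mm [ 5.5 -4.1 99.4]
```

Request:
servo_tool(rows=[2,-2,10,0,0,0,30,5,-4,35,0,0,0,30,5,-4,65,0,0,0,30,5,-4,95,0,0,0,30,5,-4,115,0,0,0,30,5,-4,130,0,0,0,30,5,-4,138,0,0,0,30,5,-4,138,0,0,0,30])

```text
time: 16.5
tool_pos: [0.5142, 0.2082, 0.0624]
tcp_rot: [0.913, 0.407, -0.0, 0.0]
ft_force: [-0.0, 0.7, -1.2]
width: 0.0342
```

```bash
python3 -c "
from h import *
plan([.513,.211,.0476])
snap('side','s8.png',(170,140,290,215),6)"
```

```text
t 16.5 pos [0.5142 0.2082 0.0624] q [-1.174  0.79   0.952  2.03  -0.912  0.821 -0.405] F [-0.   0.7 -1.2] T [ 0.07  0.02 -0.01] w 0.0342
toolx [ 0.668  0.744 -0.   ] tilt deg 0.01
shift mm [ 1.3 -2.8 14.8]
```

View pics/s8.png

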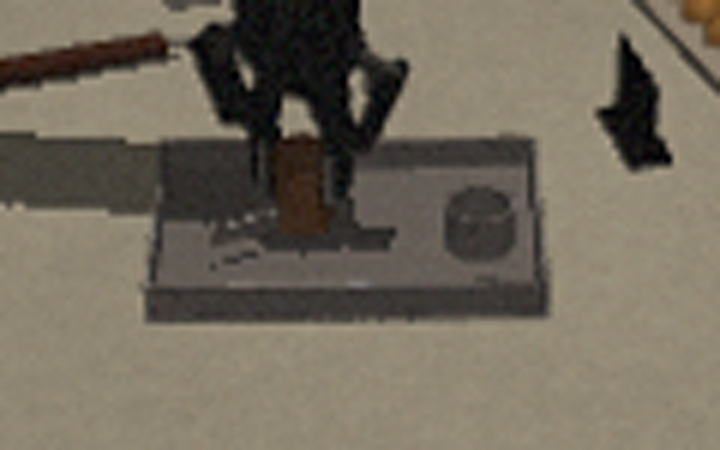

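The head is over the tray floor at about (303,235), clear of the walls and the cutter, with the blade inside. Inching down.

Request:
servo_tool(rows=[0,0,4,0,0,0,30,0,0,8,0,0,0,30,0,0,11,0,0,0,30,0,0,13,0,0,0,30,0,0,14,0,0,0,30,0,0,14.5,0,0,0,30,0,0,14.5,0,0,0,30])

```text
time: 17.42
tool_pos: [0.5141, 0.2083, 0.048]
tcp_rot: [0.913, 0.407, 0.0, -0.0]
ft_force: [1.0, -0.4, -1.4]
width: 0.0342
```

Request:
servo_tool(rows=[0,0,0.4,0,0,0,30,0,0,0.8,0,0,0,30,0,0,0.8,0,0,0,30])

```text
time: 17.8
tool_pos: [0.5142, 0.2083, 0.0476]
tcp_rot: [0.913, 0.407, 0.0, -0.0]
ft_force: [-1.8, 1.4, 5.6]
width: 0.0349
```

It's on the floor, with about 7 N of contact. Releasing gently.

Request:
servo_tool(rows=[0,0,-0.4,0,0,0,34,0,0,-0.4,0,0,0,37,0,0,-0.4,0,0,0,42,0,0,-0.4,0,0,0,50,0,0,-0.4,0,0,0,60,0,0,-0.4,0,0,0,65,0,0,-0.4,0,0,0,65,0,0,-0.4,0,0,0,65], squeeze=20)

```text
time: 18.8
tool_pos: [0.5141, 0.2083, 0.0476]
tcp_rot: [0.913, 0.407, 0.0, -0.0]
ft_force: [0.2, 0.0, -0.5]
width: 0.0647
```

Request:
servo_tool(rows=[0,0,-5,0,0,0,65,0,0,-20,0,0,0,65,0,0,-50,0,0,0,65,0,0,-90,0,0,0,65,0,0,-130,0,0,0,65,0,0,-160,0,0,0,65,0,0,-160,0,0,0,65])

```text
time: 19.68
tool_pos: [0.5154, 0.2084, 0.2104]
tcp_rot: [0.913, 0.407, 0.002, -0.0]
ft_force: [0.1, -0.5, -0.1]
width: 0.0649
```

```bash
python3 -c "
from h import *
plan([.513,.211,.2])
b=env.grab_frame('top')[130:250,150:350,::-1];a=env.grab_frame('side')[130:280,180:330,::-1]
b=cv2.resize(b,(500,300));a=cv2.resize(a,(300,300))
cv2.imwrite('pics/f.png',np.hstack([a,b]))"
```

```text
t 19.675 pos [0.5154 0.2084 0.2104] q [-1.339  0.624  1.204  1.943 -0.679  1.055 -0.567] F [ 0.1 -0.5 -0.1] T [-0.01 -0.01  0.06] w 0.0649
toolx [0.669 0.744 0.004] tilt deg 0.26
shift mm [ 0.3 -3.6 10.4]
```

View pics/f.png

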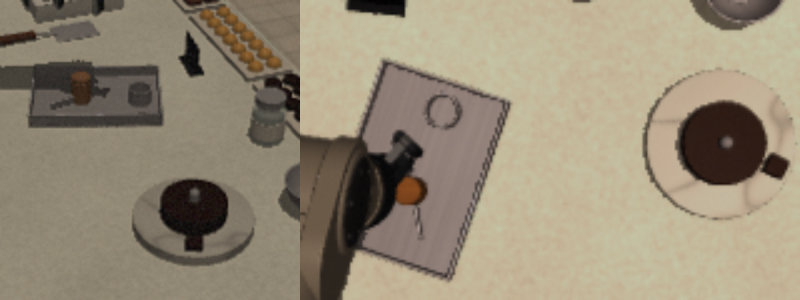

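The head stands upright in the tray (side view (80,88), top view (410,190)), with its blade on the floor inside the walls. The cutter, board and praline are in place. Handing in.

```bash
python3 -c "
from h import *
env.close_job()"
```

```text
the job is handed in; nothing more can be done
```

The head is off its spindle and standing upright on the floor of the wash tray, and the job is handed in at about 20 s of the 72 s allowed. I twisted the head back and forth while easing it up, and the pull read no more than about 9.4 N. Then I carried it over, lowered it until it touched the floor (about 7 N) and released it.

- **Last pictures:** the head stands upright inside the tray, clear of the cutter and walls. The board is flat, and the board, praline and cutter show no visible movement.
- **Gripper:** it is open and about 160 mm above the tray floor, with wrist force near zero.
- **Disagreement:** the side camera put the head about 2 px (5–9 mm) off the top camera's estimate. I used the top camera, and the fingers closed centred on the grip.
- **Not checked:** I judged the head upright and the board undisturbed by eye from the pictures, not by measuring tilt or displacement. `env.close_job()` reports no verdict.

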